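Close a pine crate and snap its lid cap home

TASK

Close the pine crate: fold its left lid flap fully down first, so that its thin lip lies underneath, then fold the right flap fully down over it. Take the orange snap cap, press it upright onto the white stud that now stands up through the lid, past the click, until its flange sits flat on the lid. Finish with the gripper still pressing the cap firmly down onto the lid, without backing off after the click, and leave the other things on the bench where they are.

Things in the scene. Friction and masses are not known exactly. Their poses are not given: they have to be found in the camera images.
- crate: Open pine crate, 180 (x) by 200 (y), held fixed between cleats on a 235 x 255 x 12 board. Origin: centre of the board's underside, on the bench; z up, +y to the robot's left. Rim 97 above the origin. A lid flap is hinged on each 180 long rim; shut, both lie from height 97 to 109, and a white stud at x = y = 0 stands 23 above them, top at 132.
- left_flap (a joint): Left flap angle: 0 shut, 1.57 upright, more leans outwards (1.5 to 2.0 at the start, stop 2.15). Pine board 12 thick, 180 along the hinge, 117 from the hinge to its edge; the last 35 is a lip, the lower half of the thickness, with a 23 wide hole for the stud. Stiff hinge: stays at any angle, moves at about 0.25 N m (3 N at 80 from the hinge).
- left_hinge (a point): Middle of the left flap's hinge line: crate y = +100, height 97, the under edge of the flap's outer side. The line runs along the crate's x; the flap's hole is 100 from it.
- right_flap (a joint): Right flap angle, 0 shut; same board, angles and stiffness as the left, mirrored, but its lip is the upper half of the thickness and lies on the left flap's lip when both are shut. It does not go under: with the right flap down first, the left cannot shut.
- right_hinge (a point): Middle of the right flap's hinge line: crate y = -100, height 97, running along the crate's x.
- stud_seat (a point): On the stud's axis, level with the shut lid's top face (109 above the bench): the cap's origin comes here when home. The stud's split head has four springy prongs: rounded nose 11 wide at its top (23 up), swelling to 18 wide at 9.5 up, narrower below; 10 thick shank.
- cap: Orange snap cap on the bench, open end down, 29 high, 30 g: flange 38 wide and 5 high at the bottom, ribbed round body 28 wide (30 over ribs). Origin: centre of the underside, z up. Mouth 14 wide with rounded lip, inside 21 wide, 25 deep. From about 13 above home the prongs resist, the push rises to 8-14 N, about 7 above home it clicks, the force drops, and it goes on to the lid.
- tape_measure: Yellow and black tape measure standing on the bench, 66 x 36 x 58 high; leave it alone. Origin under its centre.
- filler_tin: Round tin with a green label, 68 diameter, 60 high; leave it alone. Origin under its centre.
- offcut: Brown wooden offcut, 85 x 45 x 35 high; leave it alone. Origin under its centre.
Things that resemble listed ones, but are neither listed nor needed, are in the scene too. What is meant by the cap is not blue, and is the smaller of those in its own colour.

How it is judged:
By the outcome, as a careful person would: the job done as asked, in the order asked, and still so for the second after the job is handed in, while the arm keeps its last pose, push and grip.
It also fails if it takes over 72 s, if anything falls off the work surface, if the arm or the gripper's body presses on something with over 40 N, if the wrist force passes 120 N, or if a joint passes its speed limit or range.

ROBOT

A 6-joint arm with a two-finger parallel gripper is mounted at the origin on the work surface. World frame = base frame: x ahead of the robot, y to its left, z up, the work surface at z = 0. Lengths are in m, angles in degrees, forces in N, time in s.
With the tool pointing down it reaches from about 0.4 to 0.825 m from the base axis. Payload 7 kg.
Tool frame: the origin (TCP) lies midway between the tips of the shut fingers; the grasp point (between the pads) lies 19 mm behind it; z points along the fingers, y is the line along which they close (so a half turn about z gives the same grasp; the last joint's range is limited). The gripper opens to 88 mm and grips with 3 to 60 N. Pads are 19 mm wide; open, the fingers measure 130 mm over their backs; the gripper's body (78 mm by 193 mm) begins 47 mm behind the grasp point.
Start: joints at [86.064, 20.546, 0.682, 0, -70.136, -16.507], TCP at [0.236, 0.632, 0.227] pointing down, gripper open.
Joint ranges: [-176.03, 176.03], [-82.01, 121.73], [-58.28, 71.71], [-173.87, 95.51], [-174.79, -0.11], [-173.66, 173.66]. Speed limits (degrees/s): [136.94, 136.94, 172.46, 180, 180, 180].

INTERFACE

Orientations are given as a 3x3 rotation matrix whose columns are the frame's x, y, z axes.
In Python, from rig import robot gives the robot as it stands. Calls block until the motion is done:
- robot.goto(position, orientation): joint-space move of the TCP to a pose.
- robot.servo_line(position, ori=None, speed=0.15): straight line of the TCP; ori=None keeps the orientation; speed is the mean speed in m/s.
- robot.movej(angles): joint-space move.
- robot.move_gripper(opening): opening from 0.0 (shut) to 1.0 (fully open); the grip force is fixed at half the most; returns when the fingers have stopped.
- robot.dwell(seconds).
- robot.ik(position, orientation): joint angles nearest the present ones, or None.
- robot.grab_frame(name): name is "scene" or "top" or "wrist"; returns (picture, depth): 384x512x3 uint8, red, green, blue; 384x512 float32, m along the optical axis (not along the pixel's ray), 0 where there is no reading.
- robot.camera_info(name): a dict with "vfov" (degrees; the focal length in pixels is half the picture's height over the tangent of half this angle, whatever the lens; pixels are square), "cx", "cy" (the principal point, pixels), "view" (4x4, takes a point from world to camera coordinates); the wrist camera has in their place "T_tool_cam" (4x4, takes a point from camera to tool coordinates, whose origin is the TCP and whose axes are the flange's). Camera axes: x right, y down, z forward; pixel columns grow to the right and rows downward; lengths in m; the calibration is good to about 2 mm. The wrist camera is an equidistant fisheye: a pixel r from the principal point sees the ray r / f radians off the axis. A picture is of the moment at which its call begins: read the wrist's pose just before it. camera_info takes no time and is no camera call.
A pose or a line that the arm cannot do raises robot.Unreachable and nothing moves.
- robot.job_done(): hands the job in; it is judged then, once.
Readings, each from a call of its own:
- robot.read_t(): time.
- robot.read_qpos(): joint angles.
- robot.read_qvel(): joint speeds.
- robot.read_effort(): joint torques, N m.
- robot.read_position(): TCP position.
- robot.read_tcp_rot(): TCP orientation.
- robot.read_force(): force on the tool from outside, world axes, zero at the start.
- robot.read_ft_torque(): the same for the moment, N m.
- robot.read_grip_width(): opening from 0.0 (shut) to 1.0 (fully open).
- robot.read_finger_force(): force on a finger pad.
Only numpy, scipy, OpenCV 4.12 (cv2) and the standard library are available. Lean on these libraries where they do the work, as an engineer would, in place of code of your own. Each camera call takes 0.05 s, during which the arm holds its last target. There are 200 camera calls.

## Working session

There is one attempt and no reset: what is moved stays moved. The work goes in short steps, each a Python script; the robot and the scene stay as the last script left them, time stands still between calls to the robot, and variables do not carry over. Pictures are saved under pics/ and viewed, at most 10 in all, crops included, and the job is handed in when it is done.

```bash
mkdir -p pics; ls; cat > h.py <<'E'
import numpy as np, cv2
from rig import robot
def grab(n):
    im,d=robot.grab_frame(n); return im,d
def save(im,f): cv2.imwrite('pics/'+f,cv2.cvtColor(im,cv2.COLOR_RGB2BGR))
def cloud(n,d):
    c=robot.camera_info(n); h,w=d.shape
    f=h/2/np.tan(np.radians(c['vfov'])/2)
    v,u=np.mgrid[:h,:w]
    P=np.stack([(u-c['cx'])/f*d,(v-c['cy'])/f*d,d],-1)
    T=np.linalg.inv(c['view'])
    W=P@T[:3,:3].T+T[:3,3]
    W[d==0]=np.nan
    return W
E
python3 - <<'E'
from h import *
for n in('top','scene'):
    im,d=grab(n); np.savez(f'{n}0.npz',im=im,W=cloud(n,d)); save(cv2.resize(im,(768,576)),n+'0.png')
    print(robot.camera_info(n))
print(robot.camera_info('wrist'),robot.read_t(),robot.read_tcp_rot())
E
```

```text
pics
{'vfov': 56.12029715193146, 'cx': 257.78899274463805, 'cy': 198.35960846865123, 'view': array([[-0.02554444, -0.99946896, -0.02023058, -0.04395843],
       [-0.99887508,  0.02632756, -0.03943891,  0.54277554],
       [ 0.03995058,  0.01920038, -0.99901717,  0.9681814 ],
       [ 0.        ,  0.        ,  0.        ,  1.        ]])}
{'vfov': 52.31620590602481, 'cx': 252.6563409336849, 'cy': 192.33423082129218, 'view': array([[ 0.28833698,  0.9574834 ,  0.00934523, -0.10814974],
       [ 0.76507102, -0.22450312, -0.60354344, -0.37684249],
       [-0.57578479,  0.18117365, -0.79727535,  1.32807431],
       [ 0.        ,  0.        ,  0.        ,  1.        ]])}
{'vfov': 65.70646984690485, 'cx': 255.15414759784636, 'cy': 190.8170546258782, 'T_tool_cam': array([[ 7.61857810e-04, -9.66621963e-01, -2.56205777e-01,
         6.89894961e-02],
       [ 9.99999313e-01,  9.64647015e-04, -6.65838632e-04,
         2.31517858e-04],
       [ 8.90762384e-04, -2.56205094e-01,  9.66622034e-01,
        -1.57238044e-01],
       [ 0.00000000e+00,  0.00000000e+00,  0.00000000e+00,
         1.00000000e+00]])} 0.1 [[ 9.36987117e-01 -3.49363688e-01 -3.96081550e-04]
 [-3.49363891e-01 -9.36986059e-01 -1.41327189e-03]
 [ 1.22622990e-04  1.46259415e-03 -9.99998923e-01]]
```

View pics/top0.png

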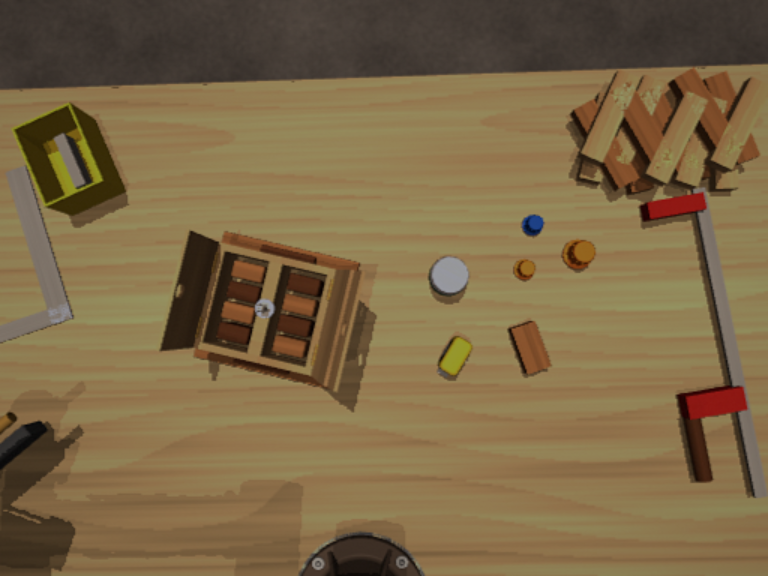

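View pics/scene0.png

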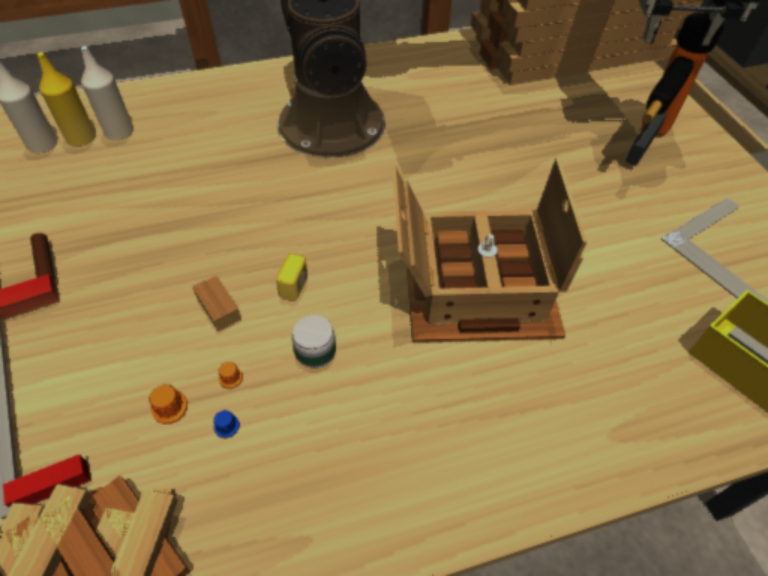

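The top view shows the crate with its stud at about (264,308). The left flap leans well outward, and the right flap is near upright. The small orange cap is at (525,269), the larger decoy at (579,253) and the tin at (449,275).

```bash
python3 - <<'E'
from h import *
for n in('top','scene'):
    z=np.load(n+'0.npz'); im,W=z['im'],z['W']
    s=1.5
    print(n)
    hsv=cv2.cvtColor(im,cv2.COLOR_RGB2HSV)
    # orange cap
    box={'top':(335,168,366,192),'scene':(138,235,168,265)}[n]
    x0,y0,x1,y1=box
    P=W[y0:y1,x0:x1].reshape(-1,3); 
    ok=(hsv[y0:y1,x0:x1].reshape(-1,3)[:,1]>200)&(P[:,2]>0.003)
    Q=P[ok]; print('cap all',len(Q),np.nanmin(Q,0),np.nanmax(Q,0))
    T=Q[Q[:,2]>0.025]; print('cap top',len(T),T.mean(0),T.min(0),T.max(0))
    # crate rim
    M=(W[...,2]>0.092)&(W[...,2]<0.101)&(W[...,0]>0.25)&(W[...,0]<.75)&(W[...,1]>-0.05)&(W[...,1]<0.4)
    R=cv2.minAreaRect(W[M][:,:2].astype(np.float32)); print('rim',M.sum(),R,cv2.boxPoints(R).round(4).tolist())
    M=(W[...,2]>0.112)&(W[...,0]>0.25)&(W[...,0]<.75)&(W[...,1]>-0.05)&(W[...,1]<0.4)
    M8=M.astype(np.uint8); k,L,S,C=cv2.connectedComponentsWithStats(M8)
    for i in range(1,k):
        if S[i,4]>4: Q=W[L==i]; print(S[i].tolist(),Q.mean(0).round(4),Q.min(0).round(4),Q.max(0).round(4))
t=np.load('top0.npz')['im'][140:270,95:255]; save(cv2.resize(t,(800,650),interpolation=cv2.INTER_CUBIC)[:600],'c.png')
E
```

```text
top
cap all 81 [ 0.57119082 -0.32025503  0.00303598] [ 0.60406833 -0.29065627  0.03448288]
cap top 39 [ 0.58756411 -0.30409916  0.0296765 ] [ 0.57467091 -0.32025503  0.02535831] [ 0.60194959 -0.29152898  0.03448288]
rim 1899 ((0.5258500576019287, 0.1442016214132309), (0.2023889124393463, 0.18026888370513916), 75.36405944824219) [[0.413100004196167, 0.06909999996423721], [0.5874999761581421, 0.023499999195337296], [0.6385999917984009, 0.21930000185966492], [0.4641999900341034, 0.26489999890327454]]
[104, 153, 40, 81, 1705] [0.5519 0.244  0.1729] [0.4644 0.2186 0.1122] [0.6395 0.2723 0.2183]
[208, 180, 35, 82, 1414] [0.4918 0.0149 0.1688] [ 0.3997 -0.028   0.1122] [0.5844 0.0638 0.2077]
[171, 202, 6, 7, 33] [0.5259 0.1424 0.1275] [0.519  0.1371 0.1166] [0.5336 0.1496 0.1338]
scene
cap all 185 [ 0.57646475 -0.32766274  0.0031031 ] [ 0.60461825 -0.29433485  0.0343688 ]
cap top 94 [ 0.59007652 -0.31018972  0.02900374] [ 0.57646475 -0.3229709   0.0252881 ] [ 0.60187259 -0.29764838  0.0343688 ]
rim 1757 ((0.5256223678588867, 0.1396588236093521), (0.2246244251728058, 0.18416373431682587), 75.05818939208984) [[0.4077000021934509, 0.05490000173449516], [0.5856000185012817, 0.007400000002235174], [0.6434999704360962, 0.22439999878406525], [0.46560001373291016, 0.2718999981880188]]
[359, 105, 32, 86, 1472] [0.5638 0.2375 0.1693] [0.4623 0.2149 0.112 ] [0.6425 0.269  0.2169]
[261, 111, 25, 83, 1075] [0.5066 0.0078 0.1658] [ 0.3993 -0.032   0.112 ] [0.5863 0.058  0.205 ]
[323, 156, 7, 9, 40] [0.5289 0.1384 0.1246] [0.5198 0.1331 0.1128] [0.5336 0.1463 0.134 ]
```

View pics/c.png

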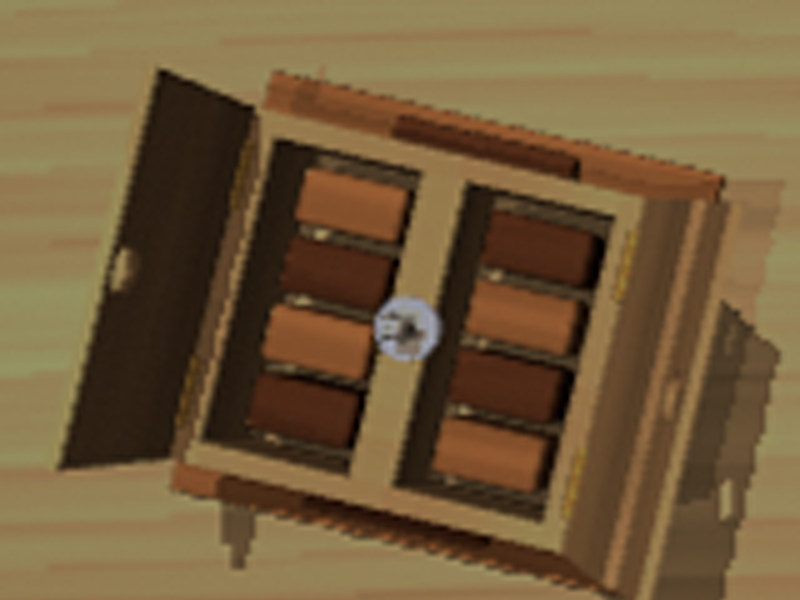

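The crop shows the crate yawed by about -14.6°. Both flaps lean outward, and the stud is at the crop's (407,328). Its rim rectangle fits at 202 x 180 mm, which agrees with the given sizes. Next I shut the left flap with closed fingers.

```bash
cat >> h.py <<'E'
C=np.array([0.5258,0.1435]); yw=np.radians(-14.6)
ex=np.array([np.cos(yw),np.sin(yw)]); ey=np.array([-ex[1],ex[0]])
def w(x,y,z): return np.r_[C+x*ex+y*ey,z]
def ori(sgn=1):   # tool y along +-crate x, z down
    y=np.r_[sgn*ex,0]; z=np.array([0,0,-1.]); return np.stack([np.cross(y,z),y,z],1)
def tip(side,th,r=.072,hw=.0095,zoff=0):
    if th>np.pi/2: i=.117*np.cos(th)-.012*np.sin(th); u=r
    else: i=r*np.cos(th)-.012*np.sin(th); u=r*np.sin(th)+.012*np.cos(th)
    return w(0,side*(.1-(i-hw)),.097+u+zoff)
def shut(side,R):
    st=w(0,side*.185,.169)
    robot.goto(st+[0,0,.09],R); robot.servo_line(st,speed=.15)
    for th in [2.0,1.57,1.35,1.1,.85,.6,.4,.2,.08]:
        robot.servo_line(tip(side,th),speed=.12)
        f=robot.read_force(); print(round(th,2),f.round(1),end=' ')
        if np.abs(f).max()>35: print('STOP');return
    z=robot.read_position()[2]
    p=tip(side,0)
    for k in range(12):
        q=p+[0,0,.002-.001*k]; robot.servo_line(q,speed=.03)
        f=robot.read_force()
        if f[2]>15: break
    print('end',robot.read_position(),f,robot.read_t())
E
python3 - <<'E'
from h import *
for s in(1,-1): print(s,[ (robot.ik(p,ori(s))) for p in (w(0,.185,.26),w(0,-.185,.26),np.array([.588,-.305,.1]))])
E
```

```text
1 [array([ 46.37087857,  17.8521872 ,   1.12999784,   0.        ,
       -73.27781064, 119.02912143]), array([ 19.28682397,   0.59889131, -19.89714957,   0.        ,
       -69.50395911, 146.11317603]), None]
-1 [array([ 46.37087857,  17.8521872 ,   1.12999784,   0.        ,
       -73.27781064, -60.97087857]), array([ 19.28682397,   0.59889131, -19.89714957,   0.        ,
       -69.50395911, -33.88682397]), array([-10.58480844,  25.00577621, -10.0029892 ,   0.        ,
       -54.99123459,  -4.01519156])]
```

```bash
python3 - <<'E'
from h import *
robot.move_gripper(0); R=ori(-1)
shut(1,R)
robot.servo_line(robot.read_position()+[0,0,.13],speed=.2)
im,d=grab('scene'); a=im[80:230,240:400]; b=cv2.resize(a,(640,600),interpolation=cv2.INTER_CUBIC); save(b,'s1.png')
E
```

```text
2.0 [0.5 0.3 0.5] 1.57 [ 0.3 -0.5  0.3] 1.35 [ 0.4 -0.6 -0.5] 1.1 [0.6 0.6 0.3] 0.85 [-0.9  0.6 -0.5] 0.6 [0.6 1.2 0.7] 0.4 [-0.3 -0.5 -0.6] 0.2 [ 0.4  0.  -0.1] 0.08 [-0.7 -0.4  0. ] end [0.53542319 0.1797662  0.10904636] [-6.31623333 -1.84089728 18.91580317] 8.0583
```

View pics/s1.png

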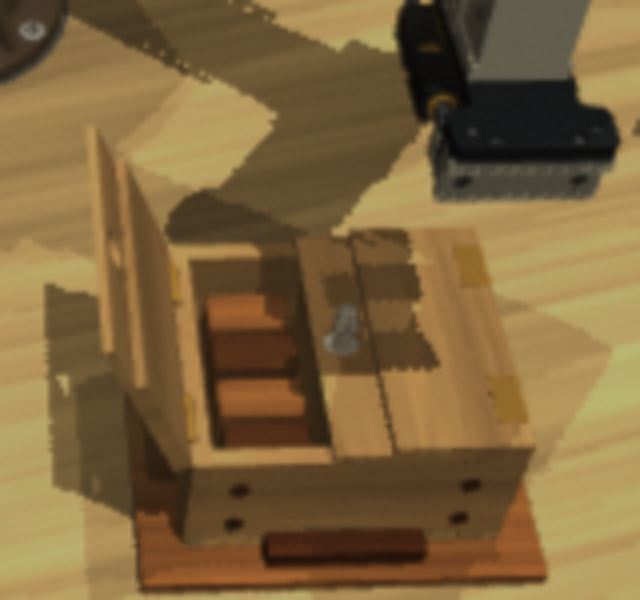

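The left flap lies flat with the stud through its hole at (343,330), and contact came at z = 0.109 as expected. Now the right flap.

```bash
python3 - <<'E'
from h import *
R=ori(-1)
p=w(0,-.185,.27); robot.servo_line(w(0,-.02,.27),speed=.25) 
robot.servo_line(p,speed=.25)
shut(-1,R)
robot.servo_line(robot.read_position()+[0,0,.11],speed=.2)
robot.move_gripper(.6)
robot.goto([.578,-.307,.14],R)
T=robot.read_position(),robot.read_tcp_rot()
im,d=grab('wrist'); np.savez('w1.npz',im=im,d=d,p=T[0],R=T[1])
t,_=grab('top'); 
save(np.hstack([cv2.resize(im,(400,300)),cv2.resize(t[140:270,95:268],(400,300))]),'s2.png'); print(robot.read_t())
save(im,'w1.png')
E
```

```text
2.0 [ 0.8 -0.3 -0.1] 1.57 [-0.3 -0.5  0.6] 1.35 [0.4 0.5 0.1] 1.1 [ 0.1 -0.  -0.3] 0.85 [0.5 0.4 0.1] 0.6 [-0.5  0.4  0.4] 0.4 [ 0.7 -0.8 -0.1] 0.2 [-0.5 -0.5  1.3] 0.08 [ 0.6  0.3 -0.5] end [0.51659642 0.10730053 0.10898756] [-7.48298756  0.32371682 19.9868203 ] 15.2333
18.6167
```

View pics/s2.png

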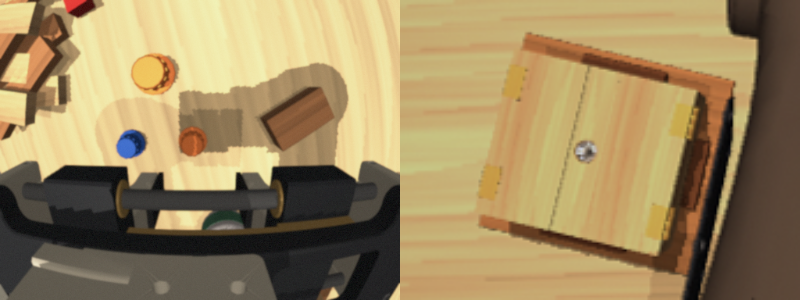

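The lid is shut with the stud through it, at (585,151) in the right half. The cap is in the wrist view at (193,141). Now I measure the cap from the wrist image.

```bash
cat >> h.py <<'E'
from scipy.optimize import brentq
def wpix(u,v,p,R,z):   # wrist pixel -> world at height z
    c=robot.camera_info('wrist'); f=192/np.tan(np.radians(c['vfov'])/2)
    du,dv=u-c['cx'],v-c['cy']; r=np.hypot(du,dv); a=r/f
    ray=np.array([np.sin(a)*du/r,np.sin(a)*dv/r,np.cos(a)]); T=c['T_tool_cam']
    o=R@T[:3,3]+p; g=R@(T[:3,:3]@ray); return o+g*(z-o[2])/g[2]
E
python3 - <<'E'
from h import *
z=np.load('w1.npz'); im,d,p,R=[z[k] for k in('im','d','p','R')]
hsv=cv2.cvtColor(im,cv2.COLOR_RGB2HSV)
x0,y0,x1,y1=222,155,275,205
m=((hsv[...,0]<14)&(hsv[...,1]>190)).astype(np.uint8); k=np.zeros_like(m); k[y0:y1,x0:x1]=m[y0:y1,x0:x1]
ys,xs=np.nonzero(k); print(len(xs),xs.min(),xs.max(),ys.min(),ys.max(),p)
cs,_=cv2.findContours(k,cv2.RETR_EXTERNAL,cv2.CHAIN_APPROX_NONE); c=max(cs,key=cv2.contourArea)[:,0]
# bottom flange outline: project contour at z=0.003
W=np.array([wpix(u,v,p,R,.0) for u,v in c]); print('proj z0',W.min(0),W.max(0))
dd=d[y0:y1,x0:x1]; print(np.nanmin(dd[dd>0]))
crop=im[y0-15:y1+15,x0-15:x1+15]; print(crop.shape); save(cv2.resize(crop,None,fx=7,fy=7,interpolation=cv2.INTER_CUBIC),'w1c.png')
E
```

```text
337 231 262 166 197 [ 0.57853103 -0.30607691  0.14045705]
proj z0 [ 5.70894965e-01 -3.24139682e-01 -5.55111512e-17] [ 6.04284623e-01 -3.05686924e-01  5.55111512e-17]
0.27302554
(80, 83, 3)
```

View pics/w1c.png

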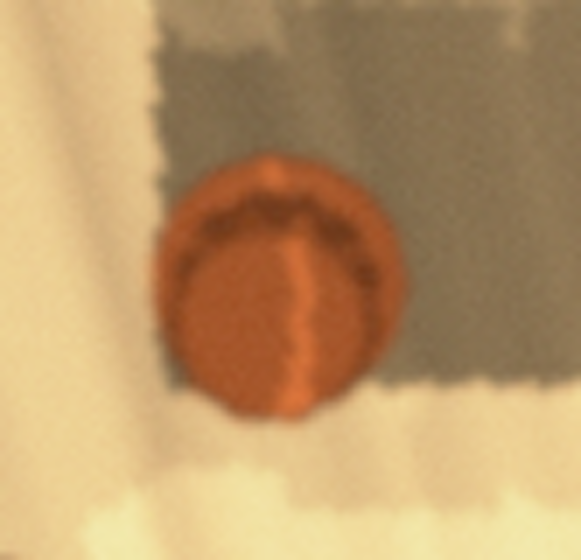

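The flange circle is centred at about (282,278) in the crop, 250 wide, and the top disc at about (273,322).

```bash
python3 - <<'E'
from h import *
z=np.load('w1.npz'); p,R=z['p'],z['R']
q=lambda a,b,zz:wpix(207+a/7-.43,140+b/7-.43,p,R,zz)
print(q(282,278,.005),q(273,322,.029),'widths',np.linalg.norm(q(157,278,.005)-q(407,278,.005)))
E
```

```text
[ 0.58614283 -0.31130199  0.005     ] [ 0.5867975  -0.31085976  0.029     ] widths 0.03610388888732351
```

```bash
python3 - <<'E'
from h import *
R=ori(-1); c=np.array([.5865,-.3110,0])
robot.goto(c+[0,0,.06],R); robot.servo_line(c+[0,0,.0065],speed=.06); print(robot.read_position())
robot.move_gripper(0); print(robot.read_grip_width()*88,robot.read_finger_force(),robot.read_force())
robot.servo_line(c+[0,0,.16],speed=.2)
# same view geometry over the stud: TCP->stud (as TCP->cap in w1), 132 top
z=np.load('w1.npz'); off=np.r_[.5865,-.311]-z['p'][:2]
robot.goto(np.r_[C-off-.0*ey,.25],R)
p,Rr=robot.read_position(),robot.read_tcp_rot(); im,d=grab('wrist'); np.savez('w2.npz',im=im,d=d,p=p,R=Rr)
print(p,robot.read_grip_width()*88,robot.read_t())
a=cv2.resize(im[130:230,190:310],(600,500),interpolation=cv2.INTER_CUBIC); b=cv2.resize(im,None,fx=.4,fy=.4); a[-len(b):,-b.shape[1]:]=b
save(a,'w2c.png')
E
```

```text
[ 0.58680367 -0.31112692  0.00681246]
28.07908218410265 29.999946551397443 [-0.39556311  0.83132414  2.00581901]
[0.51803741 0.1477965  0.24964486] 27.94767606032901 23.3083
```

View pics/w2c.png

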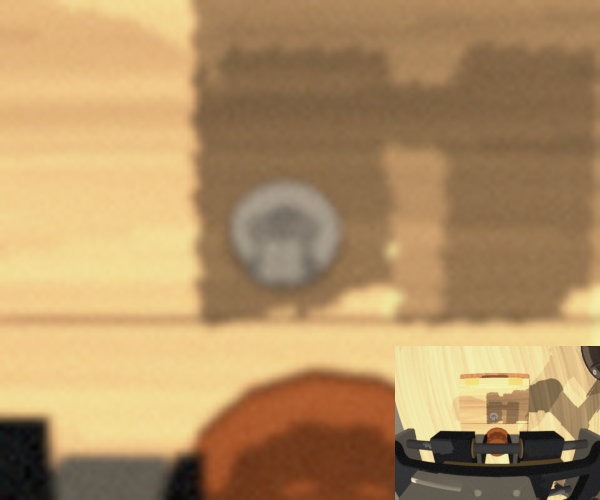

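Held cap at lower centre. The grey disc in the lid hole, 23 mm wide, is centred at (286,234), and the stud's nose is near (284,263).

```bash
python3 - <<'E'
from h import *
z=np.load('w2.npz'); p,R=z['p'],z['R']
q=lambda a,b,zz:wpix(190+a/5-.4,130+b/5-.4,p,R,zz)
print(q(286,234,.109),q(284,263,.132),q(230,234,.109)-q(342,234,.109),C)
z=np.load('top0.npz');W=z['W']
# hinge-independent: rays of top picture at stud
from numpy.linalg import inv
def px(n,u,v,zz):
    c=robot.camera_info(n);f=192/np.tan(np.radians(c['vfov'])/2);T=inv(c['view']);g=T[:3,:3]@np.r_[(u-c['cx'])/f,(v-c['cy'])/f,1];o=T[:3,3];return o+g*(zz-o[2])/g[2]
print(px('top',175,205.4,.125))
im=z['im']
E
```

```text
[0.52518556 0.14065698 0.109     ] [0.52512462 0.14139883 0.132     ] [ 0.02222827 -0.0058122   0.        ] [0.5258 0.1435]
[0.52516157 0.13944323 0.125     ]
```

```bash
python3 - <<'E'
from h import *
z=np.load('w2.npz'); im,p,R=z['im'],z['p'],z['R']
save(cv2.resize(im[195:255,215:285],None,fx=8,fy=8,interpolation=cv2.INTER_CUBIC),'w2d.png')
hsv=cv2.cvtColor(im,cv2.COLOR_RGB2HSV)
m=(hsv[...,0]<14)&(hsv[...,1]>150)
for v in range(202,236,3):
    xs=np.nonzero(m[v,215:285])[0]+215
    if len(xs): print(v,xs.min(),xs.max(),(xs.min()+xs.max())/2)
for zz in (-.003,.022):
    print([ (R.T@(wpix(255,v,p,R,p[2]+zz)-p)).round(4) for v in (203,210,220,230)])
E
```

```text
205 249 262 255.5
208 240 270 255.0
211 236 275 255.5
214 233 278 255.5
217 230 280 255.0
220 229 282 255.5
223 230 281 255.5
226 230 281 255.5
229 230 280 255.0
232 230 281 255.5
235 229 281 255.0
[array([ 0.0193, -0.0002,  0.003 ]), array([ 0.0151, -0.0002,  0.003 ]), array([ 0.0091, -0.0002,  0.003 ]), array([ 0.0028, -0.0002,  0.003 ])]
[array([ 0.0271, -0.0002, -0.022 ]), array([ 0.0235, -0.0002, -0.022 ]), array([ 0.0184, -0.0002, -0.022 ]), array([ 0.0132, -0.0002, -0.022 ])]
```

View pics/w2d.png

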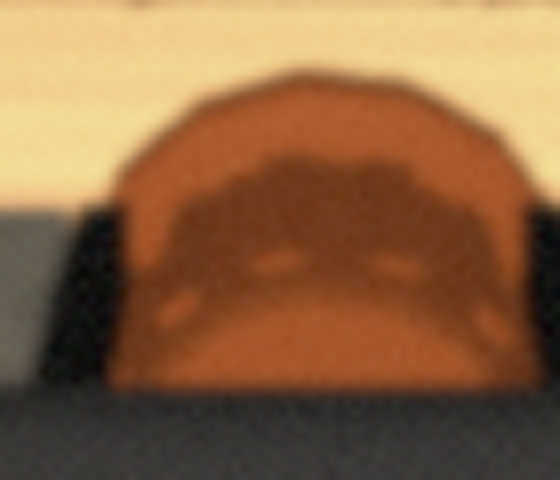

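The held cap is centred on the TCP to within about 0.3 mm: its flange edge is at (320,72) in the crop, 18.8 mm ahead. Now the press.

```bash
python3 - <<'E'
from h import *
R=ori(-1); S=np.array([.5252,.1410,0])
robot.servo_line(S+[0,0,.25],R,speed=.1); robot.servo_line(S+[0,0,.142],speed=.1)
print(robot.read_position(),robot.read_force().round(1))
for z in np.arange(.140,.1125,-.0015):
    robot.servo_line(S+[0,0,z],speed=.03); f=robot.read_force(); q=robot.read_position()
    print(round(z*1e3,1),(q*1e3).round(1),f.round(1),round(robot.read_grip_width()*88,1))
    if f[2]>25 or np.hypot(*f[:2])>15: break
print(robot.read_t())
E
```

```text
[0.52561144 0.14124947 0.1426337 ] [0.1 0.2 0.9]
140.0 [525.2 141.  140.2] [ 0.4  0.5 -0.1] 28.0
138.5 [525.1 141.  138.4] [ 0.8  0.5 -0.1] 28.0
137.0 [525.1 141.  136.9] [ 0.8 -0.  -0.4] 28.1
135.5 [525.1 141.  135.4] [ 0.2 -0.2 -0.4] 27.6
134.0 [525.2 141.  133.9] [ 0.5 -0.2 -1.9] 27.7
132.5 [525.1 141.  132.4] [ 0.4  0.3 -0.2] 28.0
131.0 [525.2 141.  130.9] [0.3 0.8 0. ] 27.8
129.5 [525.3 140.8 129.5] [ 0.3 -1.4 -0.6] 28.2
128.0 [525.3 140.8 128. ] [ 1.  -1.3  0.2] 27.5
126.5 [525.3 141.  126.7] [ 1.1 -2.1  4.2] 28.2
125.0 [525.5 141.  125.6] [-1.2 -3.3  6.6] 28.2
123.5 [525.5 141.  124.2] [-0.6 -3.4  8.2] 27.8
122.0 [524.9 140.9 121.2] [ 3.9 -2.3 -8.4] 28.1
120.5 [524.7 140.8 119.2] [  4.9  -1.1 -10.7] 28.1
119.0 [525.  140.9 118.5] [ 3.4 -2.6 -7.2] 27.6
117.5 [525.1 141.  117.6] [ 1.  -2.3 -2.7] 27.9
116.0 [525.3 141.4 116.3] [ 0.1 -0.1 -1. ] 28.1
114.5 [525.6 141.5 115.5] [-2.8  0.8  8. ] 27.9
113.0 [525.7 141.5 115.3] [-7.3 -0.1 17.3] 28.2
29.55
```

It clicked and came home at TCP z = 0.1153. I press a little more and check.

```bash
python3 - <<'E'
from h import *
S=np.array([.5252,.1410,0])
robot.servo_line(S+[0,0,.1115],speed=.02); robot.dwell(.5)
print(robot.read_position(),robot.read_force(),robot.read_grip_width()*88,robot.read_t())
im,d=grab('scene'); save(cv2.resize(im[80:230,240:400],(640,600),interpolation=cv2.INTER_CUBIC),'s3.png')
E
```

```text
[0.5257539  0.14149928 0.11495992] [-12.442893    -0.95287551  27.35672695] 27.92504271894984 30.3
```

View pics/s3.png

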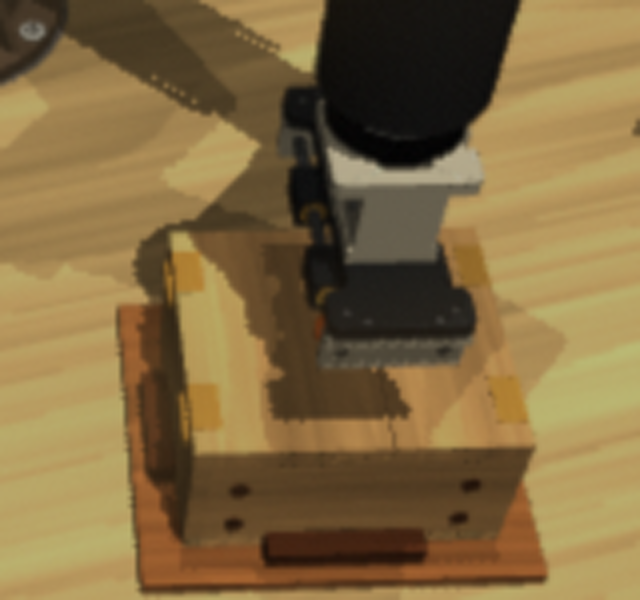

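The lid is flat, and the gripper at about (395,320) holds the cap down on it with 27 N.

```bash
python3 -c "
from h import *
print(robot.job_done())"
```

```text
the job is handed in; nothing more can be done
None
```

I closed the crate left flap first and then the right, snapped the orange cap past its click down onto the lid, and handed the job in at about 30 s with the gripper still pressing it down at about 27 N; the other things were not handled.

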